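# Line the kitchen tins up on the shelf by size, largest by the kettle

### The arm

A 7-joint arm with a two-finger parallel gripper is mounted at the origin on the work surface. World frame = base frame: x ahead of the robot, y to its left, z up, the work surface at z = 0. Lengths are in m, angles in rad, forces in N, time in s.
With the tool pointing down it reaches from about 0.35 to 0.775 m from the base axis. Payload 3.1 kg.
Tool frame: the origin (TCP) lies at the centre of the arm's flange, where the gripper is bolted on; the fingertips stand 173 mm ahead of it and the grasp point (between the pads) lies 155 mm ahead of it; z points along the fingers, y is the direction in which the jaws open and shut (so a half turn about z gives the same grasp; the last joint's range is limited). The gripper opens to 85 mm and grips with 20 to 120 N. Pads are 22 mm wide; open, the fingers measure 114 mm over their backs; the gripper's body (76 mm by 85 mm) begins 54 mm behind the grasp point. The pads swing forward as they close: fully open they stand 13 mm farther back than shut.
Start: joints at [-1.363, 0.311, 0.014, 1.512, -0.004, 1.319, -0.027], TCP at [0.136, 0.533, 0.405] pointing down, gripper open.
Joint ranges: [-2.7, 2.7], [-0.3, 1.91], [-1.27, 1.3], [0.12, 2.57], [-1.44, 4.58], [0.2, 2.03], [-3.05, 3.05]. Speed limits (rad/s): [2.79, 2.79, 3.14, 3.14, 3.14, 3.14, 3.14].

### API

Orientations are given as a unit quaternion [w, x, y, z].
In Python, from workcell import telemetry, viewer, robot, models gives the robot as it stands.
- The arm moves only by the shell command python3 -m handwheel 'ROWS' [FORCE]. ROWS is JSON, a list of rows, each an object with "grip": the gripper command: -1 is fully open, 1 is shut, values between are in proportion; "dp": the shift along the tool's x, y, z in cm, a list of three; "spin": the turn about the tool's z in degrees. A call has 1 to 10 rows; each row shifts and turns the commanded pose from where the row before left it, along the tool's axes as they then stand; what a row does not reach is not made up. A row lasts 1/12 s, in which the tool goes at most 41.7 mm and 7.16 degrees, less where a joint would pass 70% of its speed; a pose out of reach is approached as far as the arm can. A call with a gripper value outside its range is refused whole. The fingers move at their own pace and stop on an object; FORCE is the grip in N (left out, the last holds). Time passes only in rows, so rows that do not move let the fingers close. It gives the time, the measured TCP pose, the force and the opening at its end, in the units of the state.
- telemetry.state(): the state, without advancing time (a new reading comes with each control period).
- viewer.get_image(name): name is "scene" or "side" or "wrist"; returns a dict with "pixels" (420x560x3 uint8, blue, green, red), "mtx" (3x3 intrinsics, pixels), "D" ([k1, k2, p1, p2, k3] as OpenCV has them; the pictures are not rectified), "eye" and "orientation" of the camera in the world; the wrist camera has in their place "hand_eye" (4x4, takes a point from camera to tool coordinates, whose origin is the TCP and whose axes are the flange's). Camera axes: x right, y down, z forward; pixel columns grow to the right and rows downward; lengths in m; the calibration is good to about 2 mm. A picture is of the moment at which its call begins: read the wrist's pose just before it. There is no depth.
- robot.close_job(): hands the job in, once; it reports no verdict.
Trained networks look in the newest picture that a camera, given by its name, has taken for a name from the list of things; names that differ only in an ending like _2 or _b are one class to them, and where a whole thing is asked for, a point or a joint stands for the part that bears it (a point fixed in the world has none). Each returns a list of dicts, best first, with "score" (0 to 1); they miss things now and then, are a little off and sometimes report something else, mostly with a low value. They report only what shows in the picture. A call takes as long as a camera call. They do not tell look-alikes from the thing itself.
- models.trace(camera, target): "mask" (420x560 bool, what is visible of it) and "bbox" ([centre column, centre row, width, height] in pixels, round what is visible of it).
The state is a dict: "time": time; "joint_pos": joint angles; "dq": joint speeds; "tau": joint torques, N m; "tool_pos": TCP position; "orientation": TCP orientation; "ft_force": force on the tool from outside, world axes, zero at the start; "moment": the same for the moment, N m; "finger_gap": finger opening in m.
Only numpy, scipy, OpenCV 4.12 (cv2) and the standard library are available. Lean on these libraries where they do the work, as an engineer would, in place of code of your own. Each camera call takes 0.05 s, during which the arm holds its last target. There are 200 camera calls.

### The job

Tidy the four steel tins onto the low bamboo shelf: stand one in the middle of each black pad, in order of size, the largest at the end next to the kettle and each one smaller than the last towards the other end. Put the loose lid back on the open tin, seated fully home. Keep the tins upright all the while.

Things in the scene. Friction and masses are not known exactly. Their poses are not given: they have to be found in the camera images.
- tin_xl: closed brushed-steel tin, the largest of four: upright cylinder, 68 mm diameter, 135 mm high to the shoulder; its lid is fixed tight: a 5 mm rim 3 mm wider than the body and, centred on it, a black round knob 22 mm in diameter and 22 mm high (162 mm overall). Lift it by the knob or round the body. About 360 g. Origin: centre of its underside, z up.
- tin_l: open brushed-steel tin without its lid, the second largest of the four: upright hollow cylinder, 60 mm outer diameter, 105 mm high, wall and floor 3 mm, empty. Lift it round the body. About 200 g. Origin: centre of its underside, z up.
- tin_m: closed brushed-steel tin, the third largest of four: upright cylinder, 52 mm diameter, 80 mm high to the shoulder; its lid is fixed tight: a 5 mm rim 3 mm wider than the body and, centred on it, a black round knob 22 mm in diameter and 22 mm high (107 mm overall). Lift it by the knob or round the body. About 180 g. Origin: centre of its underside, z up.
- tin_s: closed brushed-steel tin, the smallest of four: upright cylinder, 44 mm diameter, 55 mm high to the shoulder; its lid is fixed tight: a 5 mm rim 3 mm wider than the body and, centred on it, a black round knob 22 mm in diameter and 22 mm high (82 mm overall). Lift it by the knob or round the body. About 110 g. Origin: centre of its underside, z up.
- lid: loose lid of the open tin, right way up: grey plug 50 mm wide, 12 mm deep, tapered to 43 mm at its foot, drops loosely into the 54 mm mouth; steel flange 63 mm wide, 5 mm thick, rests on the rim; black knob 22 mm wide, 22 mm high on top (39 mm overall). It cannot lift the tin. About 60 g. Origin: centre of the plug's foot, z up; seated, 93 mm above the tin's origin.
- pad1: round black pad, the leftmost (+y) as the robot sees it; 80 mm diameter, 3 mm thick, fixed on the bamboo shelf (100 x 420 mm, top 50 mm above the worktop, turned up to 0.1 rad), one of four alike in a straight row 95 mm apart. Origin: centre of its underside, upper face 3 mm above it. x points across the shelf away from the robot, y along the row to the left.
- pad2: round black pad, second from the left as the robot sees it; 80 mm diameter, 3 mm thick, fixed on the bamboo shelf (100 x 420 mm, top 50 mm above the worktop, turned up to 0.1 rad), one of four alike in a straight row 95 mm apart. Origin: centre of its underside, upper face 3 mm above it. x points across the shelf away from the robot, y along the row to the left.
- pad3: round black pad, third from the left as the robot sees it; 80 mm diameter, 3 mm thick, fixed on the bamboo shelf (100 x 420 mm, top 50 mm above the worktop, turned up to 0.1 rad), one of four alike in a straight row 95 mm apart. Origin: centre of its underside, upper face 3 mm above it. x points across the shelf away from the robot, y along the row to the left.
- pad4: round black pad, the rightmost (-y) as the robot sees it; 80 mm diameter, 3 mm thick, fixed on the bamboo shelf (100 x 420 mm, top 50 mm above the worktop, turned up to 0.1 rad), one of four alike in a straight row 95 mm apart. Origin: centre of its underside, upper face 3 mm above it. x points across the shelf away from the robot, y along the row to the left.
- kettle: steel electric kettle with black base, lid and handle, fixed, 136 mm in diameter, 190 mm high, handle away from the robot; it stands past one end of the shelf, left or right, about 190 mm from the nearest pad's centre. A white crock of utensils, 110 mm wide, 250 mm high, stands equally far past the other end. Origin: centre of its underside.
Not all that is in view belongs to the job. What is shaped like the lid but pink or purple is not meant.

How it is judged:
At the end, for the whole second after the job is handed in: Tins upright (0.08 rad), each on its own pad within 12 mm of its centre: largest nearest the kettle, then the open tin, the third, the smallest farthest. The lid sits level in the open tin, within 5 mm of its axis, 93 mm (89 to 96.5) above its origin. All released and at rest (((y of kettle in the frame of pad1 above 0 m and horizontal distance between tin_xl and pad1 below 0.012 m and z of tin_xl in the frame of pad1 between -0.001 and 0.007 m and horizontal distance between tin_l and pad2 below 0.012 m and z of tin_l in the frame of pad2 between -0.001 and 0.007 m and horizontal distance between tin_m and pad3 below 0.012 m and z of tin_m in the frame of pad3 between -0.001 and 0.007 m and horizontal distance between tin_s and pad4 below 0.012 m and z of tin_s in the frame of pad4 between -0.001 and 0.007 m) or (y of kettle in the frame of pad1 below 0 m and horizontal distance between tin_xl and pad4 below 0.012 m and z of tin_xl in the frame of pad4 between -0.001 and 0.007 m and horizontal distance between tin_l and pad3 below 0.012 m and z of tin_l in the frame of pad3 between -0.001 and 0.007 m and horizontal distance between tin_m and pad2 below 0.012 m and z of tin_m in the frame of pad2 between -0.001 and 0.007 m and horizontal distance between tin_s and pad1 below 0.012 m and z of tin_s in the frame of pad1 between -0.001 and 0.007 m)) and horizontal distance between lid and tin_l below 0.005 m and z of lid in the frame of tin_l between 0.089 and 0.0965 m and angle between each of lid, tin_xl, tin_l, tin_m, tin_s's own z axis and vertical below 0.08 rad and linear speed of each of tin_xl, tin_l, tin_m, tin_s, lid below 0.02 m/s); the robot touches nothing.
It fails at once if a tin is tipped by more than 0.6 rad (angle between any of tin_xl, tin_l, tin_m, tin_s's own z axis and vertical above 0.6 rad).
It also fails if it takes over 134 s, if anything falls off the work surface, if the arm or the gripper's body presses on something with over 40 N, if the wrist force passes 120 N, or if a joint passes its speed limit or range.

## Working session

There is one attempt and no reset: what is moved stays moved. The work goes in short steps, Python scripts to look and compute and a shell command to move; the robot and the scene stay as the last step left them, time stands still between calls to the robot, and variables do not carry over. Pictures are saved under pics/ and viewed, about 12 in all and at most 16, crops included, and the job is handed in when it is done.

```bash
mkdir -p pics; ls
python3 - <<'E'
from workcell import telemetry, viewer, robot, models
import cv2,numpy as np
s=telemetry.state();print({k:np.round(v,4).tolist() for k,v in s.items()})
for n in("scene","side"):
    r=viewer.get_image(n);cv2.imwrite(f"pics/{n}0.png",r["pixels"]);print(n,{k:np.round(r[k],4).tolist() for k in r if k!="pixels"})
w=viewer.get_image("wrist");print(np.round(w["hand_eye"],4).tolist(),w["mtx"].tolist() if hasattr(w["mtx"],'tolist') else w["mtx"],w["D"])
E
```

```text
pics
{'time': 0.0, 'joint_pos': [-1.3627, 0.3118, 0.014, 1.5131, -0.0044, 1.3192, -0.0272], 'dq': [-0.0002, 0.0003, 0.0, -0.0009, 0.002, -0.0016, 0.0013], 'tau': [0.0002, -37.9912, 0.146, -23.0592, 0.0123, 0.0137, 0.0], 'tool_pos': [0.1358, 0.5326, 0.4036], 'orientation': [-0.0001, 0.1245, 0.9922, -0.0012], 'ft_force': [-0.08, 0.3745, -0.5694], 'moment': [0.0209, 0.0271, -0.0099], 'finger_gap': 0.0852}
scene {'mtx': [[398.8042, 0.0, 280.6756], [0.0, 398.8042, 211.6615], [0.0, 0.0, 1.0]], 'D': [-0.0942, 0.0, 0.0, 0.0, 0.0], 'eye': [0.875, -0.6421, 0.9199], 'orientation': [-0.314, 0.9104, 0.2553, -0.0858]}
side {'mtx': [[386.9931, 0.0, 279.318], [0.0, 386.9931, 207.6968], [0.0, 0.0, 1.0]], 'D': [-0.0503, 0.0, 0.0, 0.0, 0.0], 'eye': [0.1136, -0.9937, 0.6818], 'orientation': [-0.4781, 0.8544, -0.1818, 0.092]}
[[0.0006, -0.9635, -0.2676, 0.0671], [1.0, 0.0004, 0.0007, 0.0008], [-0.0006, -0.2676, 0.9635, 0.0308], [0.0, 0.0, 0.0, 1.0]] [[334.9860238190532, 0.0, 283.41248313635407], [0.0, 334.9860238190532, 214.5263897273887], [0.0, 0.0, 1.0]] [-0.05526151  0.          0.          0.          0.        ]
```

View pics/scene0.png

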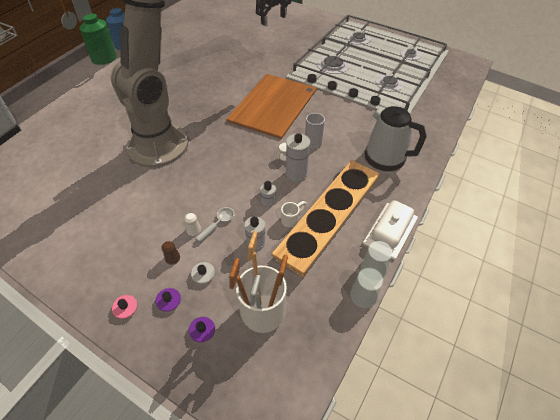

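View pics/side0.png

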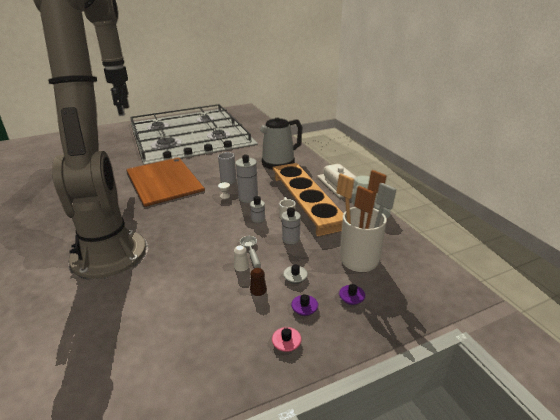

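```bash
cat > h.py <<'E'
from workcell import telemetry, viewer, robot, models
import cv2,numpy as np
from scipy.spatial.transform import Rotation as R
from scipy.optimize import minimize
q2R=lambda q:R.from_quat(np.roll(q,-1)).as_matrix()
def shot(n):
    s=telemetry.state(); r=viewer.get_image(n)
    if n=="wrist":
        T=np.eye(4);T[:3,:3]=q2R(s["orientation"]);T[:3,3]=s["tool_pos"];C=T@np.array(r["hand_eye"])
        r["Rc"],r["c"]=C[:3,:3],C[:3,3]
    else: r["Rc"],r["c"]=q2R(r["orientation"]),np.array(r["eye"])
    r["mtx"]=np.array(r["mtx"]);r["D"]=np.array(r["D"],float);return r
def proj(r,P):
    rv=cv2.Rodrigues(r["Rc"].T)[0]
    return cv2.projectPoints(np.float64(P).reshape(-1,1,3),rv,-r["Rc"].T@r["c"],r["mtx"],r["D"])[0].reshape(-1,2)
def onplane(r,uv,z):
    p=cv2.undistortPoints(np.float64(uv).reshape(-1,1,2),r["mtx"],r["D"]).reshape(-1,2)
    d=np.c_[p,np.ones(len(p))]@r["Rc"].T
    return r["c"]+d*((z-r["c"][2])/d[:,2:])
t=np.linspace(0,2*np.pi,40,endpoint=False)
ring=lambda d,z:np.c_[np.cos(t)*d/2,np.sin(t)*d/2,np.full(40,z)]
def tin(d,h): return [np.r_[ring(d,0),ring(d,h)],np.r_[ring(d+.003,h),ring(d+.003,h+.005)],np.r_[ring(.022,h+.005),ring(.022,h+.027)]]
M={"tin_xl":tin(.068,.135),"tin_m":tin(.052,.08),"tin_s":tin(.044,.055),"tin_l":[np.r_[ring(.06,0),ring(.06,.105)]],
"lid":[np.r_[ring(.043,0),ring(.05,.012)],np.r_[ring(.063,.012),ring(.063,.017)],np.r_[ring(.022,.017),ring(.022,.039)]],
"pad":[ring(.08,.003)],"kettle":[np.r_[ring(.136,0),ring(.136,.19)]]}
def render(r,name,xyz,ss=4):
    m=np.zeros((420*ss,560*ss),np.uint8)
    for p in M[name]:
        h=cv2.convexHull(np.float32(proj(r,p+xyz)));cv2.fillConvexPoly(m,np.int32((h+.5)*ss),1)
    return m>0
def fit(views,name,x0,z):
    big=[(r,np.repeat(np.repeat(m,4,0),4,1)) for r,m in views]
    def cost(p): return np.mean([1-(a&m).sum()/max(1,(a|m).sum()) for r,m in big for a in[render(r,name,[p[0],p[1],z])]])
    o=minimize(cost,x0,method="Nelder-Mead",options=dict(initial_simplex=np.array(x0)+[[0,0],[.015,0],[0,.015]],xatol=2e-4,fatol=1e-4,maxiter=60))
    return o.x,o.fun
E
python3 - <<'E'
from h import *
V={n:shot(n) for n in("scene","side")}
for k,z in dict(tin_xl=.162,tin_l=.105,tin_m=.107,tin_s=.082,lid=.039,pad1=.053,pad2=.053,pad3=.053,pad4=.053).items():
    vs=[]
    for n,r in V.items():
        D=models.trace(n,k)
        print(k,n,[(round(d["score"],2),np.round(d["bbox"]).astype(int).tolist()) for d in D[:5]])
        if D and k[:3]!="pad":
            b=D[0]["bbox"];p=onplane(r,[[b[0],b[1]]],z/2)[0,:2]
            print("   ",n,np.round(fit([(r,D[0]["mask"])],k,p,0),4) if 0 else [np.round(a,4) for a in fit([(r,D[0]["mask"])],k,p,0)])
            vs.append((r,D[0]["mask"]))
        if k=="pad1":
            for d in D: print("   pad",np.round(onplane(r,[[d["bbox"][0],d["bbox"][1]]],.053)[0],4))
    if vs: print("  both",[np.round(a,4) for a in fit(vs,k,p,0)])
s,w=V["scene"],V["side"]
crop=lambda im,x,y,a:cv2.resize(im[y:y+a*3//4,x:x+a],(400,300))
cv2.imwrite("pics/c1.png",np.hstack([crop(s["pixels"],90,170,200),crop(w["pixels"],190,150,200)]))
E
```

```text
tin_xl scene [(0.93, [299, 158, 22, 46])]
    scene [array([0.4662, 0.1306]), np.float64(0.0775)]
tin_xl side [(0.78, [249, 176, 25, 47]), (0.36, [313, 193, 20, 12])]
    side [array([0.4707, 0.1318]), np.float64(0.0834)]
  both [array([0.4693, 0.1282]), np.float64(0.0884)]
tin_l scene [(0.85, [258, 234, 22, 35]), (0.61, [314, 133, 23, 34]), (0.59, [269, 193, 12, 28])]
    scene [array([ 0.5016, -0.1531]), np.float64(0.4874)]
tin_l side [(0.87, [289, 225, 20, 39]), (0.71, [258, 209, 13, 25]), (0.7, [227, 168, 21, 33])]
    side [array([ 0.5041, -0.1477]), np.float64(0.2749)]
  both [array([ 0.5025, -0.1493]), np.float64(0.384)]
tin_m scene [(0.85, [258, 234, 22, 35]), (0.61, [314, 133, 23, 34]), (0.59, [269, 193, 12, 28])]
    scene [array([ 0.5004, -0.1517]), np.float64(0.3007)]
tin_m side [(0.87, [289, 225, 20, 39]), (0.71, [258, 209, 13, 25]), (0.7, [227, 168, 21, 33])]
    side [array([ 0.5035, -0.1523]), np.float64(0.0707)]
  both [array([ 0.5028, -0.153 ]), np.float64(0.1888)]
tin_s scene [(0.85, [258, 234, 22, 35]), (0.61, [314, 133, 23, 34]), (0.59, [269, 193, 12, 28])]
    s
[... 1096 characters left out ...]
.0622 0.053 ]
   pad [0.6499 0.1429 0.053 ]
pad2 scene [(0.97, [338, 200, 25, 23]), (0.76, [303, 244, 29, 23]), (0.63, [353, 180, 22, 19])]
pad2 side [(0.81, [313, 195, 26, 17]), (0.81, [323, 209, 27, 16]), (0.65, [300, 183, 25, 12]), (0.57, [293, 173, 21, 10])]
pad3 scene [(0.97, [338, 200, 25, 23]), (0.76, [303, 244, 29, 23]), (0.63, [353, 180, 22, 19])]
pad3 side [(0.81, [313, 195, 26, 17]), (0.81, [323, 209, 27, 16]), (0.65, [300, 183, 25, 12]), (0.57, [293, 173, 21, 10])]
pad4 scene [(0.97, [338, 200, 25, 23]), (0.76, [303, 244, 29, 23]), (0.63, [353, 180, 22, 19])]
pad4 side [(0.81, [313, 195, 26, 17]), (0.81, [323, 209, 27, 16]), (0.65, [300, 183, 25, 12]), (0.57, [293, 173, 21, 10])]
```

View pics/c1.png

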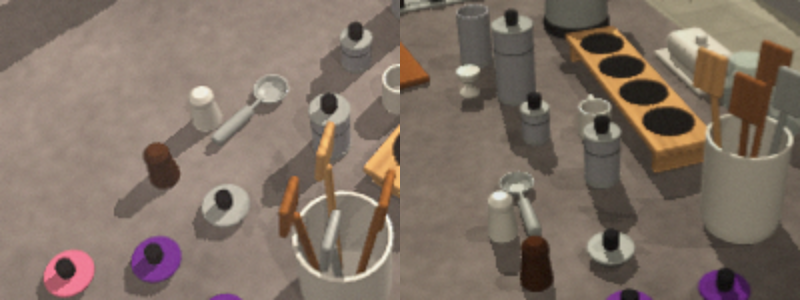

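The lid lookalikes in the scene view are pink at (125,310), purple at (170,299) and (205,330), and grey steel at (203,272). The crop shows the grey steel one is the lid. The open tin is the hollow one behind tin_xl, at (314,133), and the kettle is at the +y end.

Run:
```python
from h import *
V={n:shot(n) for n in("scene","side")}
want={"tin_l":((314,133),(227,168)),"tin_m":((258,234),(289,225)),"tin_s":((269,193),(258,209)),"lid":((203,272),(297,273)),"kettle":((390,140),(280,143))}
zt=dict(tin_l=.105,tin_m=.107,tin_s=.082,lid=.039,kettle=.19)
for k,ps in want.items():
    vs=[];out=[]
    for (n,r),p in zip(V.items(),ps):
        for d in models.trace(n,k):
            if np.hypot(*(np.array(d["bbox"][:2])-p))<8:
                p0=onplane(r,[p],zt[k]/2)[0,:2]; f=fit([(r,d["mask"])],k,p0,0);out.append(np.round(np.r_[f],4));vs.append((r,d["mask"]));break
    print(k,out,np.round(np.r_[fit(vs,k,p0,0)],4) if len(vs)>1 else '')
# pads: dark blobs near expected positions
c0=np.array([.638,.015]);obs=[]
for n,r in V.items():
    for i in range(4):
        c=np.array([.6485,.153])+(i/3)*np.array([-.019,-.2735])
        roi=np.zeros((420,560),np.uint8);cv2.fillConvexPoly(roi,np.int32(cv2.convexHull(np.float32(proj(r,ring(.1,.053)+[*c,0])))),1)
        m=((r["pixels"].max(2)<60)&(roi>0)).astype(np.uint8)
        nl,L,S,_=cv2.connectedComponentsWithStats(m);j=1+np.argmax(S[1:,4])
        f=fit([(r,L==j)],"pad",c,.05);obs.append(f[0]);print(n,i+1,np.round(np.r_[f],4))
```

```text
tin_l [array([0.4443, 0.2861, 0.1403]), array([0.4459, 0.2924, 0.0882])] [0.4443 0.2861 0.1219]
tin_m [array([ 0.5022, -0.1543,  0.2703]), array([ 0.5036, -0.1524,  0.1012])] [ 0.5023 -0.1544  0.1883]
tin_s [array([ 0.4505, -0.0133,  0.1544]), array([ 0.4529, -0.0113,  0.1613])] [ 0.4516 -0.0137  0.1596]
lid [array([ 0.4427, -0.3119,  0.0768]), array([ 0.444 , -0.3106,  0.0879])] [ 0.4431 -0.3114  0.0858]
kettle [array([0.6812, 0.3528, 0.2686]), array([0.6884, 0.3593, 0.2979])] [0.6836 0.3472 0.2871]
scene 1 [0.6484 0.1587 0.1006]
scene 2 [0.6421 0.0644 0.1328]
scene 3 [ 0.6362 -0.0308  0.1346]
scene 4 [ 0.6286 -0.1248  0.105 ]
side 1 [0.6467 0.1567 0.1031]
side 2 [0.6393 0.0619 0.0878]
side 3 [ 0.6332 -0.0311  0.1224]
side 4 [ 0.6258 -0.1275  0.0899]
```

```bash
python3 -m handwheel '[{"grip":-1,"dp":[0,0,0],"spin":7},{"grip":-1,"dp":[0,0,0],"spin":7},{"grip":-1,"dp":[0,0,0],"spin":7},{"grip":-1,"dp":[0,0,0],"spin":7},{"grip":-1,"dp":[0,0,0],"spin":7},{"grip":-1,"dp":[0,0,0],"spin":7},{"grip":-1,"dp":[0,0,0],"spin":7},{"grip":-1,"dp":[0,0,0],"spin":7},{"grip":-1,"dp":[0,0,0],"spin":7},{"grip":-1,"dp":[0,0,0],"spin":7}]' 30
python3 -m handwheel '[{"grip":-1,"dp":[0,0,0],"spin":5.8},{"grip":-1,"dp":[-2.5,2.5,0],"spin":0},{"grip":-1,"dp":[-2.5,2.5,0],"spin":0},{"grip":-1,"dp":[-2.5,2.5,0],"spin":0},{"grip":-1,"dp":[-2.5,2.5,0],"spin":0},{"grip":-1,"dp":[-2.5,2.5,0],"spin":0},{"grip":-1,"dp":[-2.5,2.5,0],"spin":0},{"grip":-1,"dp":[-2.5,2.5,0],"spin":0},{"grip":-1,"dp":[-2.5,2.5,0],"spin":0},{"grip":-1,"dp":[0,0,0],"spin":0}]'
python3 -c "
from h import *
print(q2R(telemetry.state()['orientation']).round(4),telemetry.state()['joint_pos'])"
```

```text
time: 2.58
tool_pos: [0.1359, 0.533, 0.4047]
orientation: [-0.0, 0.673, 0.739, 0.0]
ft_force: [-0.9, 1.1, 0.4]
finger_gap: 0.0857
time: 3.42
tool_pos: [0.3415, 0.3258, 0.4054]
orientation: [0.003, 0.713, 0.701, 0.001]
ft_force: [0.4, -0.1, 0.3]
finger_gap: 0.0852
[[ 0.0159  0.9999  0.0049]
 [ 0.9999 -0.0158 -0.0031]
 [-0.003   0.0049 -1.    ]] [-1.15916425  0.15167452  0.41020611  1.72505438 -0.05719097  1.27629457
 -0.75248082]
```

```bash
python3 -m handwheel '[{"grip":-1,"dp":[-2.5,1.6,0],"spin":0},{"grip":-1,"dp":[-2.5,1.6,0],"spin":0},{"grip":-1,"dp":[-2.5,1.6,0],"spin":0},{"grip":-1,"dp":[-2.5,1.6,-0.5],"spin":0},{"grip":-1,"dp":[-2.5,1.6,-0.5],"spin":0},{"grip":-1,"dp":[-2.5,1.6,-0.5],"spin":0},{"grip":-1,"dp":[-2.5,1.6,0],"spin":0},{"grip":-1,"dp":[-2.5,1.6,0],"spin":0},{"grip":-1,"dp":[0,0,0],"spin":0},{"grip":-1,"dp":[0,0,0],"spin":0}]'
cat > wl.py <<'E'
import sys
from h import *
# wrist look: wl.py png  name,x,y,z0 ...  fits each in wrist image with dark-knob / trace
r=shot("wrist");s=telemetry.state()
print("tcp",np.round(s["tool_pos"],4),"yaw",np.round(np.degrees(np.arctan2(*q2R(s["orientation"])[1::-1,1])),2),"gap",round(s["finger_gap"],4),"F",np.round(s["ft_force"],1),"t",round(s["time"],1))
im=r["pixels"].copy()
for a in sys.argv[2:]:
    n,x,y,z=a.split(",");x,y,z=float(x),float(y),float(z)
    for p in M[n]:
        for q in (p[:40],p[-40:]): cv2.polylines(im,[np.int32(proj(r,q+[x,y,z]))],True,(0,255,0),1)
cv2.imwrite(sys.argv[1],im)
E
python3 wl.py pics/w1.png tin_xl,.469,.130,0 tin_s,.4517,-.0125,0 pad,.6478,.1579,.05 pad,.641,.0632,.05 pad,.6342,-.0316,.05
```

```text
time: 4.25
tool_pos: [0.4639, 0.1304, 0.4199]
orientation: [0.0, 0.71, 0.705, 0.0]
ft_force: [-0.4, 0.4, -0.3]
finger_gap: 0.0855
tcp [0.4632 0.1322 0.4197] yaw -0.19 gap 0.0849 F [0.4 0.7 1. ] t 4.3
```

View pics/w1.png

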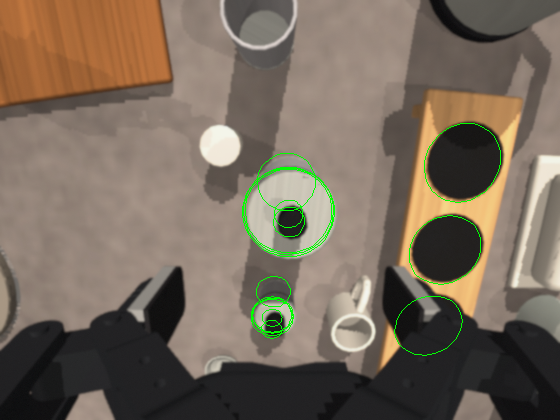

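The wrist view shows the overlays within a few mm: tin_xl's knob is at (291,222), tin_s's at (274,322), and pads 1–3 are at (464,161), (446,248) and (428,325). I'll refine these from the dark blobs.

```bash
cat > blob.py <<'E'
import sys
from h import *
# blob.py cam z,u,v,thr ... : dark blob containing nearest to (u,v) -> world xy at plane z
r=shot(sys.argv[1]);s=telemetry.state();print("tcp",np.round(s["tool_pos"],4))
for a in sys.argv[2:]:
    z,u,v,th=map(float,a.split(","))
    m=(r["pixels"].max(2)<th).astype(np.uint8);n,L,S,C=cv2.connectedComponentsWithStats(m)
    ok=[j for j in range(1,n) if S[j,4]>25];j=min(ok,key=lambda j:np.hypot(*(C[j]-[u,v])))
    c=cv2.findContours((L==j).astype(np.uint8),0,1)[0][0];e=cv2.fitEllipse(c) if len(c)>5 else (C[j],)
    print(a,"px",np.round(C[j],1),"box",S[j][:4].tolist(),"xy",onplane(r,[C[j]],z)[0,:2].round(4),"ell",onplane(r,[e[0]],z)[0,:2].round(4))
E
python3 blob.py wrist .151,291,222,50 .071,274,322,50 .053,464,161,50 .053,446,248,50
```

```text
tcp [0.4628 0.1333 0.4196]
.151,291,222,50 px [292.8 225. ] box [280, 210, 27, 31] xy [0.4709 0.1267] ell [0.4709 0.1267]
.071,274,322,50 px [275.  326.2] box [267, 315, 17, 23] xy [ 0.4545 -0.0136] ell [ 0.4545 -0.0137]
.053,464,161,50 px [465.8 162.8] box [430, 126, 73, 75] xy [0.6496 0.1617] ell [0.6496 0.1617]
.053,446,248,50 px [447.7 250.1] box [414, 218, 68, 65] xy [0.6427 0.0672] ell [0.6427 0.0672]
```

```bash
python3 -m handwheel '[{"grip":-1,"dp":[-0.6,0.75,0],"spin":0},{"grip":-1,"dp":[0,0,2],"spin":0},{"grip":-1,"dp":[0,0,2],"spin":0},{"grip":-1,"dp":[0,0,2],"spin":0},{"grip":-1,"dp":[0,0,1.5],"spin":0},{"grip":-1,"dp":[0,0,1.0],"spin":0},{"grip":-1,"dp":[0,0,0.7],"spin":0},{"grip":-1,"dp":[0,0,0.5],"spin":0},{"grip":-1,"dp":[0,0,0],"spin":0},{"grip":-1,"dp":[0,0,0],"spin":0}]' 30
python3 wl.py pics/w2.png tin_xl,.4705,.127,0
python3 -m handwheel '[{"grip":0.3,"dp":[0,0,0],"spin":0},{"grip":0.3,"dp":[0,0,0],"spin":0},{"grip":0.4,"dp":[0,0,0],"spin":0},{"grip":0.4,"dp":[0,0,0],"spin":0},{"grip":1,"dp":[0,0,0],"spin":0},{"grip":1,"dp":[0,0,0],"spin":0},{"grip":1,"dp":[0,0,0],"spin":0},{"grip":1,"dp":[0,0,0],"spin":0},{"grip":1,"dp":[0,0,0],"spin":0}]' 30
python3 -m handwheel '[{"grip":1,"dp":[0,0,0],"spin":0},{"grip":1,"dp":[0,0,-0.5],"spin":0},{"grip":1,"dp":[0,0,-0.5],"spin":0},{"grip":1,"dp":[0,0,0],"spin":0},{"grip":1,"dp":[0,0,0],"spin":0}]' 40
python3 wl.py pics/w2.png tin_xl,.4705,.127,0.01
```

```text
time: 5.18
tool_pos: [0.471, 0.1265, 0.3232]
orientation: [0.0, 0.708, 0.707, 0.0]
ft_force: [0.6, -0.3, 0.7]
finger_gap: 0.0854
tcp [0.4711 0.1264 0.3235] yaw -0.1 gap 0.0854 F [-0.3  0.6 -0.6] t 5.2
time: 5.98
tool_pos: [0.4707, 0.1263, 0.323]
orientation: [-0.0, 0.708, 0.706, 0.0]
ft_force: [-2.1, 0.1, 2.8]
finger_gap: 0.0202
time: 6.4
tool_pos: [0.4706, 0.1263, 0.3325]
orientation: [0.0, 0.708, 0.706, -0.0]
ft_force: [0.8, 0.1, -5.4]
finger_gap: 0.0196
tcp [0.4705 0.1263 0.3323] yaw -0.11 gap 0.0196 F [ 0.4  0.8 -4.3] t 6.5
```

View pics/w2.png

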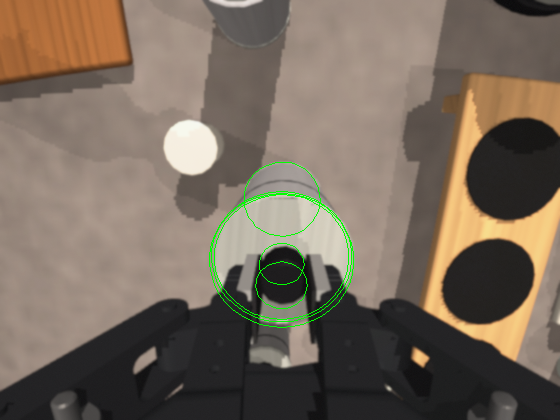

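```bash
python3 -m handwheel '[{"grip":1,"dp":[0,0,-2],"spin":0},{"grip":1,"dp":[0,0,-3],"spin":0},{"grip":1,"dp":[0,0,-2],"spin":0},{"grip":1,"dp":[0.5,2,-1],"spin":0},{"grip":1,"dp":[0.5,3,0],"spin":0},{"grip":1,"dp":[0.7,3,0],"spin":0},{"grip":1,"dp":[0.7,3,0],"spin":0},{"grip":1,"dp":[0.5,3,0],"spin":0},{"grip":1,"dp":[0.5,2.5,0],"spin":0},{"grip":1,"dp":[0,1.3,0],"spin":0}]' 40
python3 -m handwheel '[{"grip":1,"dp":[0,0,0],"spin":0},{"grip":1,"dp":[0,0,1],"spin":0},{"grip":1,"dp":[0,0,1],"spin":0},{"grip":1,"dp":[0,0,0],"spin":0},{"grip":1,"dp":[0,0,0],"spin":0}]'
python3 wl.py pics/w3.png tin_xl,.6487,.160,.07 pad,.6487,.160,.05
python3 blob.py wrist .053,470,290,50
```

```text
time: 7.28
tool_pos: [0.6511, 0.1616, 0.4103]
orientation: [0.0, 0.707, 0.707, -0.0]
ft_force: [-0.2, 1.1, -4.4]
finger_gap: 0.0202
time: 7.7
tool_pos: [0.6474, 0.1603, 0.3912]
orientation: [-0.002, 0.708, 0.707, -0.001]
ft_force: [-0.3, -0.1, -5.0]
finger_gap: 0.02
tcp [0.6478 0.1603 0.3923] yaw -0.09 gap 0.0197 F [-0.4 -0.3 -3.4] t 7.8
tcp [0.6481 0.1602 0.393 ]
.053,470,290,50 px [282.3 362.8] box [0, 247, 560, 173] xy [ 0.6467 -0.026 ] ell [ 0.6461 -0.0195]
```

View pics/w3.png

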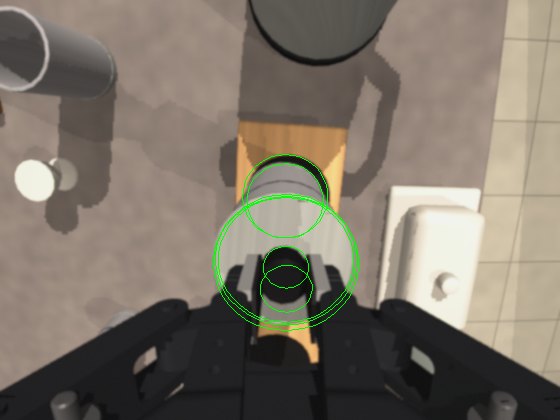

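```bash
python3 -m handwheel '[{"grip":1,"dp":[0,0,1],"spin":0},{"grip":1,"dp":[0,0,0.3],"spin":0},{"grip":1,"dp":[0,0,0.2],"spin":0},{"grip":1,"dp":[0,0,0.1],"spin":0},{"grip":1,"dp":[0,0,0],"spin":0},{"grip":1,"dp":[0,0,0],"spin":0}]'
python3 -c "
from h import *
s=telemetry.state();print(s['tool_pos'],s['ft_force'])"
```

```text
time: 8.3
tool_pos: [0.6488, 0.16, 0.3768]
orientation: [0.0, 0.708, 0.706, 0.0]
ft_force: [-0.2, 0.0, -4.8]
finger_gap: 0.0196
[0.64883148 0.15996979 0.37678707] [-0.19037853  0.04739384 -4.76334845]
```

```bash
python3 -m handwheel '[{"grip":1,"dp":[0,0,0.1],"spin":0},{"grip":1,"dp":[0,0,0.1],"spin":0},{"grip":1,"dp":[0,0,0],"spin":0}]'
python3 -m handwheel '[{"grip":0.2,"dp":[0,0,0],"spin":0},{"grip":0,"dp":[0,0,0],"spin":0},{"grip":-0.3,"dp":[0,0,0],"spin":0},{"grip":-1,"dp":[0,0,0],"spin":0},{"grip":-1,"dp":[0,0,0],"spin":0},{"grip":-1,"dp":[0,0,-1],"spin":0},{"grip":-1,"dp":[0,0,-2],"spin":0},{"grip":-1,"dp":[0,0,-2],"spin":0},{"grip":-1,"dp":[0,0,-2],"spin":0},{"grip":-1,"dp":[0,0,0],"spin":0}]'
python3 wl.py pics/w4.png tin_xl,.6487,.160,.053 pad,.6487,.160,.05 pad,.642,.065,.05
python3 blob.py wrist .204,290,270,50
```

```text
time: 8.55
tool_pos: [0.6489, 0.1598, 0.3762]
orientation: [0.001, 0.708, 0.706, 0.001]
ft_force: [-0.7, 0.5, 1.8]
finger_gap: 0.0196
time: 9.38
tool_pos: [0.6494, 0.1596, 0.4507]
orientation: [0.003, 0.708, 0.707, 0.004]
ft_force: [-0.1, -0.0, 1.0]
finger_gap: 0.085
tcp [0.6493 0.1596 0.4484] yaw -0.1 gap 0.0855 F [ 0.4  0.1 -0.6] t 9.4
tcp [0.6489 0.1597 0.4463]
.204,290,270,50 px [274.1 276.3] box [244, 255, 64, 39] xy [0.6452 0.1242] ell [0.6454 0.1256]
```

View pics/w4.png

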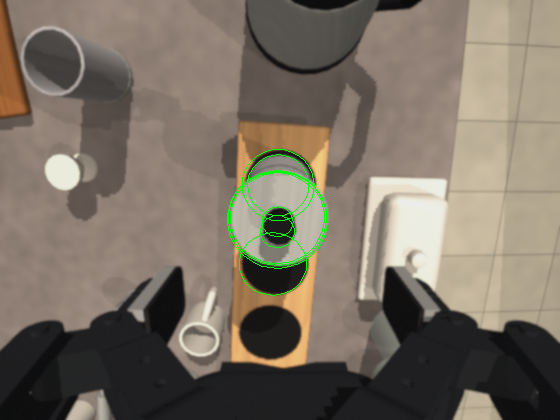

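```bash
python3 -m handwheel '[{"grip":-1,"dp":[1.2,-2.3,0],"spin":0},{"grip":-1,"dp":[1.4,-2.3,0],"spin":0},{"grip":-1,"dp":[1.4,-2.3,0],"spin":0},{"grip":-1,"dp":[1.4,-2.3,0],"spin":0},{"grip":-1,"dp":[1.4,-2.3,0],"spin":0},{"grip":-1,"dp":[1.4,-2.3,0],"spin":0},{"grip":-1,"dp":[1.4,-2.3,0],"spin":0},{"grip":-1,"dp":[1.4,-2.3,0],"spin":0},{"grip":-1,"dp":[1.4,-2.3,0],"spin":0},{"grip":-1,"dp":[0,0,0],"spin":0}]'
python3 wl.py pics/w5.png tin_l,.4445,.2875,0
python3 - <<'E'
from h import *
r=shot("wrist");print(telemetry.state()["tool_pos"])
for d in models.trace("wrist","tin_l")[:4]:
    f=fit([(r,d["mask"])],"tin_l",np.array([.4445,.2875]),0);print(d["score"],d["bbox"],np.r_[f].round(4))
E
```

```text
time: 10.32
tool_pos: [0.4368, 0.289, 0.4433]
orientation: [-0.003, 0.704, 0.71, -0.002]
ft_force: [-0.7, 1.3, -0.4]
finger_gap: 0.0857
tcp [0.439  0.2871 0.4435] yaw 0.31 gap 0.0853 F [0.6 0.1 0.5] t 10.4
[0.44068709 0.28531917 0.44381382]
0.6 [292.9, 196.4, 62.4, 69.3] [0.4469 0.2847 0.0204]
```

View pics/w5.png

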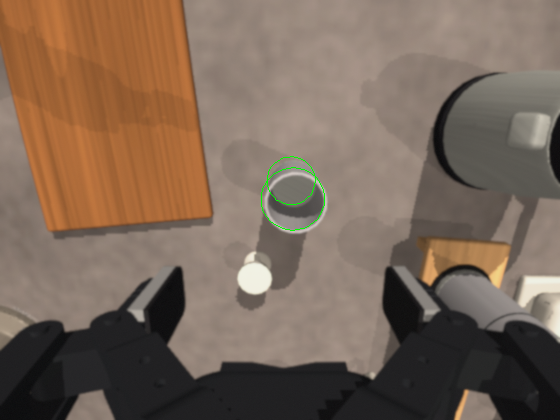

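```bash
python3 -m handwheel '[{"grip":-1,"dp":[0,0.5,0],"spin":0},{"grip":-1,"dp":[0,0,3],"spin":0},{"grip":-1,"dp":[0,0,3],"spin":0},{"grip":-1,"dp":[0,0,3],"spin":0},{"grip":-1,"dp":[0,0,0],"spin":0},{"grip":-1,"dp":[0,0,0],"spin":0}]'
python3 -c "
from h import *
s=telemetry.state();print(s['tool_pos'],s['ft_force'])
r=shot('wrist')
for d in models.trace('wrist','tin_l')[:2]: print(d['score'],np.r_[fit([(r,d['mask'])],'tin_l',np.array([.4469,.2847]),0)].round(4))"
```

```text
time: 10.97
tool_pos: [0.4476, 0.2831, 0.3535]
orientation: [0.0, 0.709, 0.706, -0.002]
ft_force: [0.1, -0.2, -0.1]
finger_gap: 0.0854
[0.44756849 0.283133   0.35347549] [ 0.09393165 -0.19412787 -0.14645315]
0.66 [0.4467 0.2847 0.0221]
```

```bash
python3 -m handwheel '[{"grip":-1,"dp":[0.15,-0.1,2],"spin":0},{"grip":-1,"dp":[0,0,3],"spin":0},{"grip":-1,"dp":[0,0,3],"spin":0},{"grip":-1,"dp":[0,0,2],"spin":0},{"grip":-1,"dp":[0,0,1.5],"spin":0},{"grip":-1,"dp":[0,0,0.8],"spin":0},{"grip":-1,"dp":[0,0,0],"spin":0},{"grip":-1,"dp":[0,0,0],"spin":0}]' 25
python3 -m handwheel '[{"grip":-0.6,"dp":[0,0,0],"spin":0},{"grip":-0.6,"dp":[0,0,0],"spin":0},{"grip":-0.4,"dp":[0,0,0],"spin":0},{"grip":0,"dp":[0,0,0],"spin":0},{"grip":0.5,"dp":[0,0,0],"spin":0},{"grip":1,"dp":[0,0,0],"spin":0},{"grip":1,"dp":[0,0,0],"spin":0}]' 25
python3 -m handwheel '[{"grip":1,"dp":[0,0,0],"spin":0},{"grip":1,"dp":[0,0,-0.5],"spin":0},{"grip":1,"dp":[0,0,-0.5],"spin":0},{"grip":1,"dp":[0,0,0],"spin":0},{"grip":1,"dp":[0,0,0],"spin":0}]' 35
python3 -c "
from h import *
s=telemetry.state();print(s['tool_pos'],s['ft_force'],s['finger_gap'])
r=shot('wrist')
for d in models.trace('wrist','tin_l')[:2]: print(d['score'],np.r_[fit([(r,d['mask'])],'tin_l',np.array([.4469,.2847]),0.01)].round(4))"
```

```text
time: 11.73
tool_pos: [0.4471, 0.2863, 0.2332]
orientation: [0.0, 0.708, 0.706, 0.001]
ft_force: [0.3, -0.0, 0.3]
finger_gap: 0.0852
time: 12.32
tool_pos: [0.4463, 0.2863, 0.2331]
orientation: [-0.0, 0.708, 0.707, 0.001]
ft_force: [-1.7, 0.3, 5.9]
finger_gap: 0.0601
time: 12.73
tool_pos: [0.446, 0.2858, 0.2418]
orientation: [0.0, 0.708, 0.706, 0.0]
ft_force: [0.5, -0.1, -2.7]
finger_gap: 0.0594
[0.44598848 0.28581421 0.24182378] [ 0.50494428 -0.14127137 -2.71647695] 0.05935251985929973
0.82 [0.4465 0.2849 0.2229]
```

```bash
python3 -m handwheel '[{"grip":1,"dp":[0,0,-2],"spin":0},{"grip":1,"dp":[0,0,-3],"spin":0},{"grip":1,"dp":[0,0,-3],"spin":0},{"grip":1,"dp":[0,0,-3],"spin":0},{"grip":1,"dp":[-2,0,0],"spin":0},{"grip":1,"dp":[-3,0,0],"spin":0},{"grip":1,"dp":[-3,0,0],"spin":0},{"grip":1,"dp":[-3,0,0],"spin":0},{"grip":1,"dp":[-3,0,0],"spin":0},{"grip":1,"dp":[-3,0,0],"spin":0}]'
python3 -m handwheel '[{"grip":1,"dp":[-3,0,0],"spin":0},{"grip":1,"dp":[-2,1,0],"spin":0},{"grip":1,"dp":[0,3,0],"spin":0},{"grip":1,"dp":[0,3,0],"spin":0},{"grip":1,"dp":[0,3,0],"spin":0},{"grip":1,"dp":[0,3,0],"spin":0},{"grip":1,"dp":[0,3,0],"spin":0},{"grip":1,"dp":[0,2.5,0],"spin":0},{"grip":1,"dp":[0,1,0],"spin":0},{"grip":1,"dp":[0,0,0],"spin":0}]'
python3 wl.py pics/w6.png pad,.642,.065,.05 tin_l,.642,.064,.12 tin_xl,.6487,.160,.053
```

```text
time: 13.67
tool_pos: [0.4452, 0.1143, 0.3514]
orientation: [-0.0, 0.708, 0.706, -0.0]
ft_force: [0.3, 0.2, -1.8]
finger_gap: 0.0595
time: 14.5
tool_pos: [0.6424, 0.0654, 0.35]
orientation: [0.001, 0.708, 0.706, -0.001]
ft_force: [-0.7, -0.5, -2.3]
finger_gap: 0.0596
tcp [0.641  0.0653 0.3503] yaw -0.13 gap 0.0597 F [ 0.3 -0.5 -2.6] t 14.6
```

View pics/w6.png

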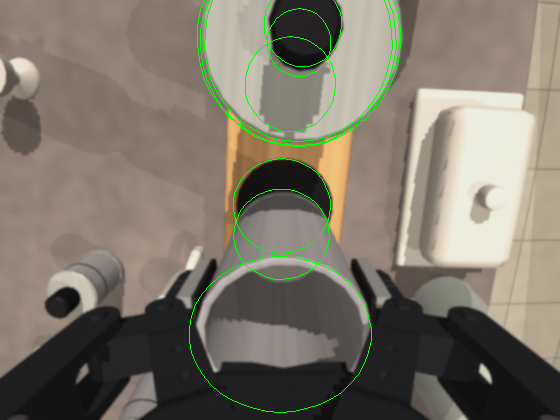

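```bash
python3 -m handwheel '[{"grip":1,"dp":[0,0.1,2],"spin":0},{"grip":1,"dp":[0,0,2],"spin":0},{"grip":1,"dp":[0,0,1.2],"spin":0},{"grip":1,"dp":[0,0,0.6],"spin":0},{"grip":1,"dp":[0,0,0.3],"spin":0},{"grip":1,"dp":[0,0,0.1],"spin":0},{"grip":1,"dp":[0,0,0],"spin":0},{"grip":1,"dp":[0,0,0],"spin":0}]'
```

```text
time: 15.22
tool_pos: [0.6419, 0.0654, 0.2909]
orientation: [0.001, 0.708, 0.706, 0.001]
ft_force: [0.2, -0.5, -2.2]
finger_gap: 0.0597
```

```bash
python3 -m handwheel '[{"grip":1,"dp":[0,0,0.2],"spin":0},{"grip":1,"dp":[0,0,0.2],"spin":0},{"grip":1,"dp":[0,0,0],"spin":0},{"grip":1,"dp":[0,0,0],"spin":0}]'
python3 -m handwheel '[{"grip":1,"dp":[0,0,0.1],"spin":0},{"grip":1,"dp":[0,0,0],"spin":0},{"grip":1,"dp":[0,0,0],"spin":0}]'
```

```text
time: 15.55
tool_pos: [0.6419, 0.0654, 0.2864]
orientation: [0.001, 0.708, 0.706, 0.001]
ft_force: [0.0, 0.7, 0.0]
finger_gap: 0.0595
time: 15.8
tool_pos: [0.6418, 0.0653, 0.2863]
orientation: [0.001, 0.708, 0.706, 0.001]
ft_force: [-2.7, -0.2, 4.8]
finger_gap: 0.0594
```

Down on the pad. I'll release, rise and look, including a side view for the placed tins.

```bash
python3 -m handwheel '[{"grip":0,"dp":[0,0,0],"spin":0},{"grip":-0.5,"dp":[0,0,0],"spin":0},{"grip":-1,"dp":[0,0,0],"spin":0},{"grip":-1,"dp":[0,0,0],"spin":0},{"grip":-1,"dp":[0,0,0],"spin":0},{"grip":-1,"dp":[0,0,-2],"spin":0},{"grip":-1,"dp":[0,0,-3],"spin":0},{"grip":-1,"dp":[0,0,-3],"spin":0},{"grip":-1,"dp":[0,0,-3],"spin":0},{"grip":-1,"dp":[0,0,-3],"spin":0}]'
python3 -m handwheel '[{"grip":-1,"dp":[0,0,0],"spin":0},{"grip":-1,"dp":[-2,-2.5,0],"spin":0},{"grip":-1,"dp":[-2.5,-2.5,0],"spin":0},{"grip":-1,"dp":[-2.5,-2.5,0],"spin":0},{"grip":-1,"dp":[-1,-2.5,0],"spin":0},{"grip":-1,"dp":[0,-2.5,0],"spin":0},{"grip":-1,"dp":[0,-2.5,0],"spin":0},{"grip":-1,"dp":[0,-2.5,0],"spin":0},{"grip":-1,"dp":[0,-1,0],"spin":0},{"grip":-1,"dp":[0,0,0],"spin":0}]'
python3 wl.py pics/w7.png tin_s,.4535,-.0137,0 tin_l,.642,.065,.053 pad,.6352,-.0298,.05
python3 - <<'E'
from h import *
r=shot("wrist");print(telemetry.state()["tool_pos"])
for k,p,z in(("tin_s",(.4535,-.0137),0),("tin_l",(.642,.065),.053)):
  for d in models.trace("wrist",k)[:4]:
    f=fit([(r,d["mask"])],k,np.array(p),z);print(k,d["score"],np.round(d["bbox"]),np.r_[f].round(4))
E
```

```text
time: 16.63
tool_pos: [0.6414, 0.0655, 0.4258]
orientation: [-0.0, 0.708, 0.706, -0.0]
ft_force: [0.4, -0.8, -0.4]
finger_gap: 0.0851
time: 17.47
tool_pos: [0.4543, -0.0146, 0.4246]
orientation: [-0.001, 0.708, 0.706, 0.0]
ft_force: [-0.7, 0.5, 0.6]
finger_gap: 0.0854
tcp [ 0.4557 -0.0143  0.4248] yaw -0.09 gap 0.0855 F [ 0.2  0.4 -0. ] t 17.5
[ 0.45650618 -0.01404676  0.42486103]
tin_s 0.92 [329. 306.  53.  74.] [ 0.4535 -0.0137  1.    ]
tin_s 0.8 [500. 111. 117.  84.] [ 0.4535 -0.0137  1.    ]
tin_s 0.64 [280. 188.  46.  49.] [ 0.4545 -0.012   0.0516]
tin_l 0.92 [329. 306.  53.  74.] [0.642 0.065 1.   ]
tin_l 0.8 [500. 111. 117.  84.] [0.6426 0.0633 0.0158]
tin_l 0.64 [280. 188.  46.  49.] [0.642 0.065 1.   ]
```

View pics/w7.png

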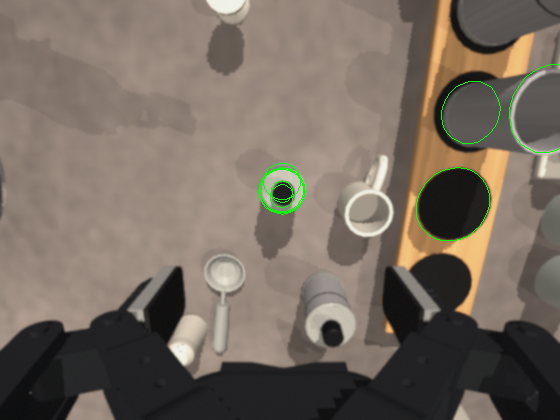

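```bash
python3 -m handwheel '[{"grip":0,"dp":[0.15,-0.2,2],"spin":0},{"grip":0,"dp":[0,0,3],"spin":0},{"grip":0,"dp":[0,0,3],"spin":0},{"grip":0,"dp":[0,0,3],"spin":0},{"grip":0,"dp":[0,0,3],"spin":0},{"grip":0,"dp":[0,0,2],"spin":0},{"grip":0,"dp":[0,0,1],"spin":0},{"grip":0,"dp":[0,0,0.7],"spin":0},{"grip":0,"dp":[0,0,0],"spin":0},{"grip":0,"dp":[0,0,0],"spin":0}]' 30
python3 wl.py pics/w8.png tin_s,.4545,-.012,0
```

```text
time: 18.5
tool_pos: [0.4553, -0.0128, 0.2483]
orientation: [0.001, 0.708, 0.706, 0.0]
ft_force: [-0.6, -0.2, -0.9]
finger_gap: 0.0428
tcp [ 0.4554 -0.0128  0.2488] yaw -0.11 gap 0.0424 F [ 0.3 -0.7 -0. ] t 18.6
```

View pics/w8.png

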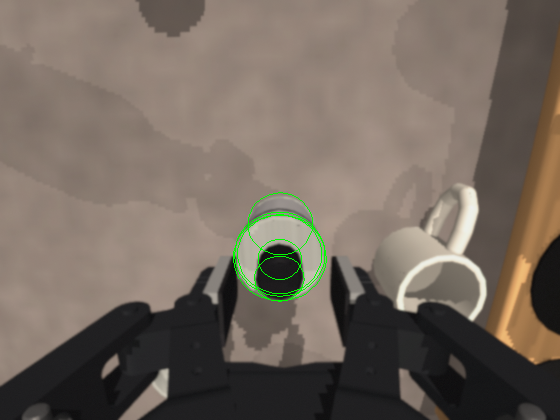

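```bash
python3 -m handwheel '[{"grip":0,"dp":[0,0,0.3],"spin":0},{"grip":0,"dp":[0,0,0.2],"spin":0},{"grip":0.4,"dp":[0,0,0],"spin":0},{"grip":0.5,"dp":[0,0,0],"spin":0},{"grip":1,"dp":[0,0,0],"spin":0},{"grip":1,"dp":[0,0,0],"spin":0},{"grip":1,"dp":[0,0,0],"spin":0},{"grip":1,"dp":[0,0,0],"spin":0}]' 30
python3 -m handwheel '[{"grip":1,"dp":[0,0,-0.5],"spin":0},{"grip":1,"dp":[0,0,-0.5],"spin":0},{"grip":1,"dp":[0,0,-2],"spin":0},{"grip":1,"dp":[0,0,-3],"spin":0},{"grip":1,"dp":[0,0,-3],"spin":0},{"grip":1,"dp":[0,0,-3],"spin":0},{"grip":1,"dp":[0,0,-3],"spin":0},{"grip":1,"dp":[0,0,-3],"spin":0},{"grip":1,"dp":[0,0,0],"spin":0},{"grip":1,"dp":[0,0,0],"spin":0}]' 40
```

```text
time: 19.22
tool_pos: [0.4545, -0.0127, 0.2431]
orientation: [-0.0, 0.708, 0.706, 0.0]
ft_force: [-1.5, -0.0, 4.7]
finger_gap: 0.0202
time: 20.05
tool_pos: [0.4549, -0.0129, 0.4243]
orientation: [0.001, 0.708, 0.706, 0.002]
ft_force: [-0.1, -0.3, -1.2]
finger_gap: 0.0202
```

```bash
python3 -m handwheel '[{"grip":1,"dp":[0,2.5,0],"spin":0},{"grip":1,"dp":[-1.5,2.5,0],"spin":0},{"grip":1,"dp":[-1.5,2.5,0],"spin":0},{"grip":1,"dp":[-1.5,2.5,0],"spin":0},{"grip":1,"dp":[-1.5,2.5,0],"spin":0},{"grip":1,"dp":[-1.5,2.5,0],"spin":0},{"grip":1,"dp":[-1.5,1.5,0],"spin":0},{"grip":1,"dp":[-1.5,0.8,0],"spin":0},{"grip":1,"dp":[-0.7,0,0],"spin":0},{"grip":1,"dp":[0,0,0],"spin":0}]'
python3 -m handwheel '[{"grip":1,"dp":[0,0,2],"spin":0},{"grip":1,"dp":[0,0,3],"spin":0},{"grip":1,"dp":[0,0,2],"spin":0},{"grip":1,"dp":[0,0,0],"spin":0},{"grip":1,"dp":[0,0,0],"spin":0}]'
python3 wl.py pics/w9.png pad,.6284,-.1246,.05 pad,.6352,-.0298,.05 tin_s,.6284,-.1246,.11
```

```text
time: 20.88
tool_pos: [0.6263, -0.1277, 0.4204]
orientation: [-0.001, 0.71, 0.705, -0.002]
ft_force: [-0.9, -1.1, -0.9]
finger_gap: 0.0199
time: 21.3
tool_pos: [0.6264, -0.1234, 0.3514]
orientation: [-0.002, 0.707, 0.707, -0.001]
ft_force: [1.1, 0.0, 0.4]
finger_gap: 0.0198
tcp [ 0.627  -0.1241  0.3533] yaw -0.05 gap 0.0198 F [ 0.9 -1.1 -1.1] t 21.4
```

View pics/w9.png

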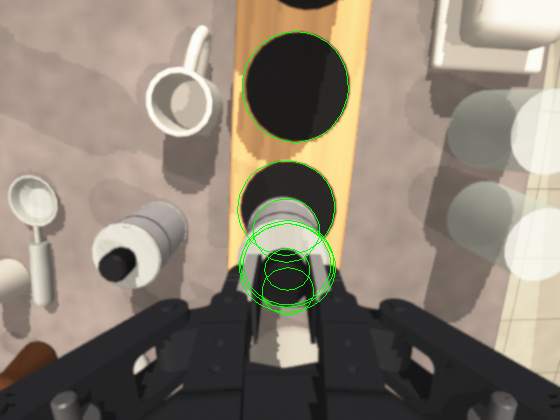

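```bash
python3 -m handwheel '[{"grip":1,"dp":[0,0.1,2],"spin":0},{"grip":1,"dp":[0,0,2],"spin":0},{"grip":1,"dp":[0,0,1],"spin":0},{"grip":1,"dp":[0,0,0.3],"spin":0},{"grip":1,"dp":[0,0,0.1],"spin":0},{"grip":1,"dp":[0,0,0],"spin":0},{"grip":1,"dp":[0,0,0],"spin":0}]'
python3 -m handwheel '[{"grip":1,"dp":[0,0,0.1],"spin":0},{"grip":1,"dp":[0,0,0.1],"spin":0},{"grip":1,"dp":[0,0,0],"spin":0}]'
```

```text
time: 21.93
tool_pos: [0.6287, -0.1253, 0.3003]
orientation: [0.001, 0.708, 0.706, 0.001]
ft_force: [0.2, -0.3, -0.8]
finger_gap: 0.0196
time: 22.18
tool_pos: [0.6282, -0.125, 0.297]
orientation: [0.0, 0.708, 0.706, 0.0]
ft_force: [0.3, -0.6, -1.2]
finger_gap: 0.0194
```

```bash
python3 -m handwheel '[{"grip":1,"dp":[0,0,0.1],"spin":0},{"grip":1,"dp":[0,0,0.1],"spin":0},{"grip":1,"dp":[0,0,0],"spin":0}]'
python3 -m handwheel '[{"grip":0.4,"dp":[0,0,0],"spin":0},{"grip":0.2,"dp":[0,0,0],"spin":0},{"grip":0,"dp":[0,0,0],"spin":0},{"grip":0,"dp":[0,0,0],"spin":0},{"grip":0,"dp":[0,0,-1],"spin":0},{"grip":0,"dp":[0,0,-2],"spin":0},{"grip":0,"dp":[0,0,-3],"spin":0},{"grip":0,"dp":[0,0,-3],"spin":0},{"grip":0,"dp":[0,0,-3],"spin":0},{"grip":0,"dp":[0,0,0],"spin":0}]'
python3 -m handwheel '[{"grip":0,"dp":[0,-2.5,0],"spin":0},{"grip":0,"dp":[-1,-2.5,0],"spin":0},{"grip":0,"dp":[-1,-2.5,0],"spin":0},{"grip":0,"dp":[-0.5,-2.5,0],"spin":0},{"grip":0,"dp":[0,-2.5,0],"spin":0},{"grip":0,"dp":[0,0,0],"spin":0},{"grip":0,"dp":[0,0,0],"spin":0}]'
cat > tf.py <<'E'
import sys
from h import *
# tf.py cam name,x,y,z ...: fit near guess
V={};cam=sys.argv[1];r=shot(cam);print("tcp",telemetry.state()["tool_pos"].round(4) if hasattr(telemetry.state()["tool_pos"],'round') else np.round(telemetry.state()["tool_pos"],4))
for a in sys.argv[2:]:
    n,x,y,z=a.split(",");p=np.array([float(x),float(y)]);z=float(z)
    for d in models.trace(cam,n):
        if (render(r,n,[*p,z],1)&d["mask"]).sum()>.3*d["mask"].sum(): print(n,round(d["score"],2),np.r_[fit([(r,d["mask"])],n,p,z)].round(4))
E
python3 tf.py wrist tin_m,.503,-.153,0 tin_s,.6284,-.1246,.053
```

```text
time: 22.43
tool_pos: [0.6283, -0.1253, 0.2963]
orientation: [0.001, 0.708, 0.706, 0.0]
ft_force: [-2.2, 0.9, 4.6]
finger_gap: 0.0196
time: 23.27
tool_pos: [0.6292, -0.1263, 0.4229]
orientation: [0.006, 0.708, 0.707, 0.003]
ft_force: [0.4, -0.5, 1.5]
finger_gap: 0.0426
time: 23.85
tool_pos: [0.5021, -0.1503, 0.4155]
orientation: [0.0, 0.708, 0.706, 0.001]
ft_force: [0.9, 0.8, 0.7]
finger_gap: 0.0426
tcp [ 0.5033 -0.1497  0.4155]
tin_m 0.67 [ 0.5048 -0.1533  0.0324]
tin_s 0.82 [ 0.6283 -0.1247  0.0373]
```

```bash
python3 -m handwheel '[{"grip":0,"dp":[-0.35,0.15,2],"spin":0},{"grip":0,"dp":[0,0,3],"spin":0},{"grip":0,"dp":[0,0,3],"spin":0},{"grip":0,"dp":[0,0,3],"spin":0},{"grip":0,"dp":[0,0,1.5],"spin":0},{"grip":0,"dp":[0,0,0.8],"spin":0},{"grip":0,"dp":[0,0,0.5],"spin":0},{"grip":0,"dp":[0,0,0],"spin":0},{"grip":0,"dp":[0,0,0],"spin":0}]' 30
python3 tf.py wrist tin_m,.505,-.153,0
python3 -c "
from h import *
s=telemetry.state();print(s['tool_pos'],s['ft_force'])"
```

```text
time: 24.75
tool_pos: [0.5055, -0.1535, 0.2776]
orientation: [0.001, 0.708, 0.707, 0.0]
ft_force: [-0.3, 0.6, 0.7]
finger_gap: 0.0429
tcp [ 0.5055 -0.1536  0.278 ]
tin_m 0.58 [ 0.504  -0.1533  0.0559]
[ 0.50543728 -0.15362739  0.27804223] [-0.45180005  0.09801515 -0.83565367]
```

```bash
python3 -m handwheel '[{"grip":0,"dp":[0,0,0.6],"spin":0},{"grip":0,"dp":[0,0,0.4],"spin":0},{"grip":0.4,"dp":[0,0,0],"spin":0},{"grip":0.5,"dp":[0,0,0],"spin":0},{"grip":1,"dp":[0,0,0],"spin":0},{"grip":1,"dp":[0,0,0],"spin":0},{"grip":1,"dp":[0,0,0],"spin":0},{"grip":1,"dp":[0,0,0],"spin":0}]' 30
python3 -m handwheel '[{"grip":1,"dp":[0,0,-0.5],"spin":0},{"grip":1,"dp":[0,0,-0.5],"spin":0},{"grip":1,"dp":[0,0,-2],"spin":0},{"grip":1,"dp":[0,0,-3],"spin":0},{"grip":1,"dp":[0,0,-3],"spin":0},{"grip":1,"dp":[0,0,-3],"spin":0},{"grip":1,"dp":[0,0,-3],"spin":0},{"grip":1,"dp":[0,0,0],"spin":0},{"grip":1,"dp":[0,0,0],"spin":0}]' 40
```

```text
time: 25.52
tool_pos: [0.5045, -0.1532, 0.2666]
orientation: [-0.0, 0.708, 0.706, -0.0]
ft_force: [-0.6, 0.5, -1.4]
finger_gap: 0.0202
time: 26.27
tool_pos: [0.505, -0.1539, 0.419]
orientation: [0.002, 0.708, 0.706, 0.002]
ft_force: [-0.3, 0.4, -3.0]
finger_gap: 0.0194
```

```bash
python3 -m handwheel '[{"grip":1,"dp":[1.2,1.3,0],"spin":0},{"grip":1,"dp":[1.8,1.8,0],"spin":0},{"grip":1,"dp":[1.8,1.8,0],"spin":0},{"grip":1,"dp":[1.8,1.8,0],"spin":0},{"grip":1,"dp":[1.8,2,0],"spin":0},{"grip":1,"dp":[1.8,2,0],"spin":0},{"grip":1,"dp":[1.2,1.3,0],"spin":0},{"grip":1,"dp":[1,1,0],"spin":0},{"grip":1,"dp":[0,0,0],"spin":0},{"grip":1,"dp":[0,0,0],"spin":0}]'
python3 -m handwheel '[{"grip":1,"dp":[0,0,2],"spin":0},{"grip":1,"dp":[0,0,3],"spin":0},{"grip":1,"dp":[0,0,2],"spin":0},{"grip":1,"dp":[0,0,0],"spin":0},{"grip":1,"dp":[0,0,0],"spin":0}]'
python3 wl.py pics/w10.png pad,.6352,-.0298,.05 tin_m,.6352,-.0298,.083 tin_l,.6426,.0633,.053
```

```text
time: 27.1
tool_pos: [0.6349, -0.0283, 0.4142]
orientation: [-0.002, 0.707, 0.707, -0.002]
ft_force: [-0.5, -0.9, -1.7]
finger_gap: 0.0201
time: 27.52
tool_pos: [0.6337, -0.0304, 0.3455]
orientation: [-0.001, 0.708, 0.706, -0.001]
ft_force: [-0.2, -0.0, -1.5]
finger_gap: 0.0199
tcp [ 0.6345 -0.0305  0.3473] yaw -0.2 gap 0.0196 F [ 0.3 -0.9 -1.9] t 27.6
```

View pics/w10.png

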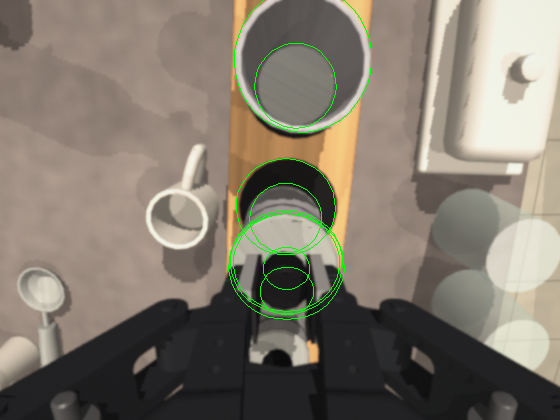

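```bash
python3 -m handwheel '[{"grip":1,"dp":[0,0,1.2],"spin":0},{"grip":1,"dp":[0,0,0.8],"spin":0},{"grip":1,"dp":[0,0,0.3],"spin":0},{"grip":1,"dp":[0,0,0.2],"spin":0},{"grip":1,"dp":[0,0,0],"spin":0},{"grip":1,"dp":[0,0,0],"spin":0}]'
python3 -m handwheel '[{"grip":1,"dp":[0,0,0.1],"spin":0},{"grip":1,"dp":[0,0,0.1],"spin":0},{"grip":1,"dp":[0,0,0],"spin":0}]'
```

```text
time: 28.07
tool_pos: [0.635, -0.0295, 0.3218]
orientation: [0.0, 0.708, 0.706, 0.0]
ft_force: [-0.0, -0.2, -2.1]
finger_gap: 0.0201
time: 28.32
tool_pos: [0.6349, -0.0295, 0.3197]
orientation: [0.0, 0.708, 0.706, 0.0]
ft_force: [0.5, 1.0, -2.7]
finger_gap: 0.0199
```

```bash
python3 -m handwheel '[{"grip":1,"dp":[0,0,0.1],"spin":0},{"grip":1,"dp":[0,0,0],"spin":0},{"grip":0.4,"dp":[0,0,0],"spin":0},{"grip":0.2,"dp":[0,0,0],"spin":0},{"grip":0,"dp":[0,0,0],"spin":0},{"grip":0,"dp":[0,0,0],"spin":0},{"grip":0,"dp":[0,0,-1],"spin":0},{"grip":0,"dp":[0,0,-3],"spin":0},{"grip":0,"dp":[0,0,-3],"spin":0},{"grip":0,"dp":[0,0,-3],"spin":0}]'
python3 -m handwheel '[{"grip":0,"dp":[0,-2.5,0],"spin":0},{"grip":0,"dp":[0,-2.5,0],"spin":0},{"grip":0,"dp":[0,-2.5,0],"spin":0},{"grip":0,"dp":[0,-2.5,0],"spin":0},{"grip":0,"dp":[-2,-2.5,0],"spin":0},{"grip":0,"dp":[-2.5,-2.5,0],"spin":0},{"grip":0,"dp":[-2.5,-2.5,0],"spin":0},{"grip":0,"dp":[-2.5,-1.6,0],"spin":0},{"grip":0,"dp":[-2.5,0,0],"spin":0},{"grip":0,"dp":[-2.5,0,0],"spin":0}]'
python3 -m handwheel '[{"grip":0,"dp":[-2.5,0,0],"spin":0},{"grip":0,"dp":[-2.5,0,0],"spin":0},{"grip":0,"dp":[-2.5,0,0],"spin":0},{"grip":0,"dp":[-2.5,0,0],"spin":0},{"grip":0,"dp":[-2,0,0],"spin":0},{"grip":0,"dp":[0,0,0],"spin":0},{"grip":0,"dp":[0,0,0],"spin":0}]'
python3 wl.py pics/w11.png lid,.4435,-.311,0 
python3 tf.py wrist lid,.4435,-.311,0
```

```text
time: 29.15
tool_pos: [0.6347, -0.0295, 0.4204]
orientation: [0.0, 0.708, 0.706, -0.0]
ft_force: [0.6, -0.3, 0.9]
finger_gap: 0.0425
time: 29.98
tool_pos: [0.4423, -0.1757, 0.42]
orientation: [0.0, 0.708, 0.706, 0.002]
ft_force: [-0.1, 0.9, 0.1]
finger_gap: 0.0422
time: 30.57
tool_pos: [0.4427, -0.2956, 0.4194]
orientation: [0.0, 0.709, 0.705, -0.0]
ft_force: [0.1, 1.1, 0.3]
finger_gap: 0.0429
tcp [ 0.4433 -0.2942  0.4191] yaw -0.16 gap 0.0426 F [ 0.4  0.4 -0.6] t 30.6
tcp [ 0.4436 -0.2934  0.419 ]
lid 0.55 [ 0.4443 -0.3108  0.0338]
```

View pics/w11.png

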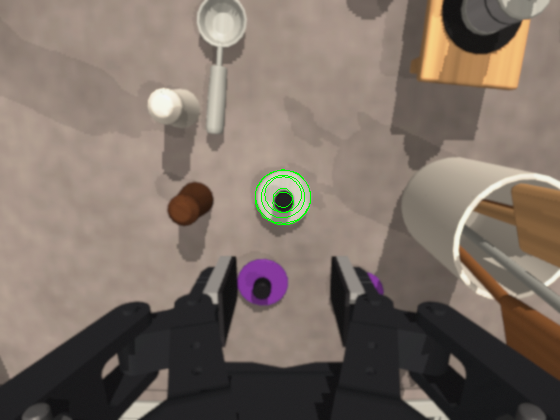

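```bash
python3 -m handwheel '[{"grip":0,"dp":[-1.75,0.05,0],"spin":0},{"grip":0,"dp":[0,0,3],"spin":0},{"grip":0,"dp":[0,0,3],"spin":0},{"grip":0,"dp":[0,0,3],"spin":0},{"grip":0,"dp":[0,0,3],"spin":0},{"grip":0,"dp":[0,0,3],"spin":0},{"grip":0,"dp":[0,0,3],"spin":0},{"grip":0,"dp":[0,0,1.5],"spin":0},{"grip":0,"dp":[0,0,0],"spin":0},{"grip":0,"dp":[0,0,0],"spin":0}]' 25
python3 tf.py wrist lid,.4443,-.3108,0
python3 -c "
from h import *
s=telemetry.state();print(s['tool_pos'],s['ft_force'])"
```

```text
time: 31.55
tool_pos: [0.4443, -0.3103, 0.2234]
orientation: [-0.001, 0.707, 0.707, 0.0]
ft_force: [-0.1, -0.4, -0.1]
finger_gap: 0.0425
tcp [ 0.4447 -0.3112  0.2247]
lid 0.69 [ 0.4435 -0.3113  0.0608]
[ 0.44480735 -0.311687    0.22531559] [-0.26879251 -0.98918091  0.24439273]
```

```bash
python3 -m handwheel '[{"grip":0,"dp":[0,-0.1,1.2],"spin":0},{"grip":0,"dp":[0,0,0.8],"spin":0},{"grip":0,"dp":[0,0,0.4],"spin":0},{"grip":0,"dp":[0,0,0],"spin":0},{"grip":0.4,"dp":[0,0,0],"spin":0},{"grip":0.5,"dp":[0,0,0],"spin":0},{"grip":1,"dp":[0,0,0],"spin":0},{"grip":1,"dp":[0,0,0],"spin":0},{"grip":1,"dp":[0,0,0],"spin":0},{"grip":1,"dp":[0,0,0],"spin":0}]' 25
python3 -m handwheel '[{"grip":1,"dp":[0,0,-0.5],"spin":0},{"grip":1,"dp":[0,0,-0.5],"spin":0},{"grip":1,"dp":[0,0,-2],"spin":0},{"grip":1,"dp":[0,0,-3],"spin":0},{"grip":1,"dp":[0,0,-3],"spin":0},{"grip":1,"dp":[0,0,-3],"spin":0},{"grip":1,"dp":[0,0,-3],"spin":0},{"grip":1,"dp":[0,0,-3],"spin":0},{"grip":1,"dp":[0,0,-3],"spin":0},{"grip":1,"dp":[0,0,-1],"spin":0}]' 30
python3 -m handwheel '[{"grip":1,"dp":[2,0,0],"spin":0},{"grip":1,"dp":[3,0,0],"spin":0},{"grip":1,"dp":[3,0,0],"spin":0},{"grip":1,"dp":[3,0,0],"spin":0},{"grip":1,"dp":[3,0,0],"spin":0},{"grip":1,"dp":[3,0,0],"spin":0},{"grip":1,"dp":[3,0,0],"spin":0},{"grip":1,"dp":[3,0,0],"spin":0},{"grip":1,"dp":[3,0,0],"spin":0},{"grip":1,"dp":[0,0,0],"spin":0}]'
python3 tf.py wrist lid,.444,-.05,.21 tin_l,.6426,.0633,.053
```

```text
time: 32.48
tool_pos: [0.4429, -0.3118, 0.1999]
orientation: [0.0, 0.708, 0.706, 0.0]
ft_force: [-0.7, -0.5, 0.7]
finger_gap: 0.0205
time: 33.32
tool_pos: [0.4429, -0.3129, 0.4249]
orientation: [0.004, 0.708, 0.706, 0.001]
ft_force: [0.8, -1.0, -0.3]
finger_gap: 0.02
time: 34.15
tool_pos: [0.4433, -0.0444, 0.4189]
orientation: [-0.002, 0.704, 0.711, 0.001]
ft_force: [0.4, 0.5, -1.3]
finger_gap: 0.0201
tcp [ 0.4432 -0.0477  0.419 ]
lid 0.73 [ 0.4441 -0.0449  0.2729]
tin_l 0.92 [0.6431 0.0632 0.014 ]
```

```bash
python3 -m handwheel '[{"grip":1,"dp":[0.6,1.8,0],"spin":0},{"grip":1,"dp":[1.3,2.5,0],"spin":0},{"grip":1,"dp":[1.5,2.5,0],"spin":0},{"grip":1,"dp":[1.5,2.5,0],"spin":0},{"grip":1,"dp":[1.5,2.5,0],"spin":0},{"grip":1,"dp":[1.5,2.5,0],"spin":0},{"grip":1,"dp":[1.5,2.5,0],"spin":0},{"grip":1,"dp":[1.2,2,0],"spin":0},{"grip":1,"dp":[0.5,1.1,0],"spin":0},{"grip":1,"dp":[0,0,0],"spin":0}]'
python3 -m handwheel '[{"grip":1,"dp":[0,0,0],"spin":0},{"grip":1,"dp":[0,0,0],"spin":0},{"grip":1,"dp":[0,0,1.5],"spin":0},{"grip":1,"dp":[0,0,1.5],"spin":0},{"grip":1,"dp":[0,0,0.5],"spin":0},{"grip":1,"dp":[0,0,0],"spin":0},{"grip":1,"dp":[0,0,0],"spin":0},{"grip":1,"dp":[0,0,0],"spin":0}]'
python3 wl.py pics/w12.png tin_l,.6428,.0633,.053 lid,.6428,.0633,.184
```

```text
time: 35.13
tool_pos: [0.6446, 0.0592, 0.418]
orientation: [0.001, 0.708, 0.707, -0.001]
ft_force: [-0.7, -0.3, -1.3]
finger_gap: 0.0201
time: 35.8
tool_pos: [0.6425, 0.0585, 0.386]
orientation: [0.001, 0.708, 0.706, 0.001]
ft_force: [-0.1, -0.3, 0.4]
finger_gap: 0.0202
tcp [0.6427 0.0586 0.3861] yaw -0.13 gap 0.0201 F [-0.6 -0.2  0. ] t 35.9
```

View pics/w12.png

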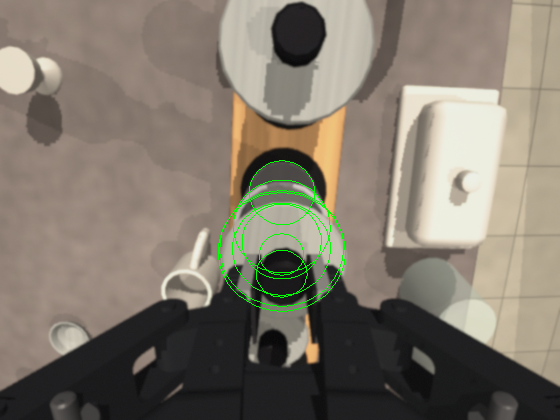

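```bash
python3 -m handwheel '[{"grip":1,"dp":[0.45,0,0],"spin":0},{"grip":1,"dp":[0,0,1],"spin":0},{"grip":1,"dp":[0,0,0.8],"spin":0},{"grip":1,"dp":[0,0,0.4],"spin":0},{"grip":1,"dp":[0,0,0],"spin":0},{"grip":1,"dp":[0,0,0],"spin":0}]'
python3 -m handwheel '[{"grip":1,"dp":[0,0,0.3],"spin":0},{"grip":1,"dp":[0,0,0.3],"spin":0},{"grip":1,"dp":[0,0,0],"spin":0},{"grip":1,"dp":[0,0,0],"spin":0}]'
python3 tf.py wrist tin_l,.6426,.0633,.053
```

```text
time: 36.35
tool_pos: [0.6424, 0.0635, 0.3619]
orientation: [-0.0, 0.708, 0.706, -0.001]
ft_force: [-0.1, 0.1, -1.2]
finger_gap: 0.0204
time: 36.68
tool_pos: [0.6425, 0.0634, 0.3565]
orientation: [-0.0, 0.708, 0.706, -0.0]
ft_force: [0.1, 0.3, -1.7]
finger_gap: 0.0201
tcp [0.6426 0.0635 0.3567]
```

Foot just below the rim with no contact force; continue.

```bash
python3 -m handwheel '[{"grip":1,"dp":[0,0,0.3],"spin":0},{"grip":1,"dp":[0,0,0.3],"spin":0},{"grip":1,"dp":[0,0,0],"spin":0},{"grip":1,"dp":[0,0,0],"spin":0}]'
python3 -m handwheel '[{"grip":1,"dp":[0,0,0.2],"spin":0},{"grip":1,"dp":[0,0,0.1],"spin":0},{"grip":1,"dp":[0,0,0],"spin":0},{"grip":1,"dp":[0,0,0],"spin":0}]'
```

```text
time: 37.12
tool_pos: [0.6424, 0.0635, 0.3503]
orientation: [-0.0, 0.708, 0.706, -0.0]
ft_force: [0.5, -0.5, -1.6]
finger_gap: 0.0205
time: 37.45
tool_pos: [0.6425, 0.0635, 0.3476]
orientation: [-0.0, 0.708, 0.706, -0.0]
ft_force: [-0.4, -0.8, -1.0]
finger_gap: 0.0205
```

```bash
python3 -m handwheel '[{"grip":1,"dp":[0,0,0.1],"spin":0},{"grip":1,"dp":[0,0,0.1],"spin":0},{"grip":1,"dp":[0,0,0],"spin":0}]'
python3 -m handwheel '[{"grip":0.4,"dp":[0,0,0],"spin":0},{"grip":0.2,"dp":[0,0,0],"spin":0},{"grip":0,"dp":[0,0,0],"spin":0},{"grip":0,"dp":[0,0,0],"spin":0},{"grip":0,"dp":[0,0,-1],"spin":0},{"grip":0,"dp":[0,0,-3],"spin":0},{"grip":0,"dp":[0,0,-3],"spin":0},{"grip":0,"dp":[0,0,-3],"spin":0},{"grip":0,"dp":[0,0,0],"spin":0},{"grip":0,"dp":[0,0,0],"spin":0}]'
python3 wl.py pics/w13a.png
python3 tf.py wrist tin_l,.6426,.0633,.053 lid,.6426,.0633,.146 tin_xl,.6487,.16,.053 
python3 -m handwheel '[{"grip":0,"dp":[0,-3,0],"spin":0},{"grip":0,"dp":[0,-3,0],"spin":0},{"grip":0,"dp":[0,-3,0],"spin":0},{"grip":0,"dp":[0,-3,0],"spin":0},{"grip":0,"dp":[3,-3,0],"spin":0},{"grip":0,"dp":[3,-3,0],"spin":0},{"grip":0,"dp":[3,-3,0],"spin":0},{"grip":0,"dp":[3,0,0],"spin":0},{"grip":0,"dp":[3,0,0],"spin":0},{"grip":0,"dp":[0,0,0],"spin":0}]'
python3 - <<'E'
from h import *
for n,(x,y,a) in {"scene":(255,140,160),"side":(240,140,140)}.items():
    r=shot(n);im=cv2.resize(r["pixels"][y:y+a*15//16,x:x+a],(400,375),interpolation=cv2.INTER_CUBIC);k=400/a
    for nm,X,Y,z in(("tin_xl",.6487,.16,.053),("lid",.6426,.0633,.146),("tin_m",.6352,-.0298,.053),("tin_s",.6284,-.1246,.053)):
        for p in M[nm]: cv2.polylines(im,[np.int32((proj(r,p[-40:]+[X,Y,z])-[x,y]+.5)*k)],True,(0,255,0),1)
    globals()[n]=im
cv2.imwrite("pics/fin.png",np.hstack([scene,side]))
E
```

```text
time: 37.7
tool_pos: [0.6426, 0.0633, 0.346]
orientation: [0.0, 0.708, 0.706, 0.0]
ft_force: [-1.5, 0.6, 1.5]
finger_gap: 0.0204
time: 38.53
tool_pos: [0.6429, 0.0629, 0.4491]
orientation: [0.002, 0.708, 0.706, 0.002]
ft_force: [-0.3, 0.2, 0.3]
finger_gap: 0.0429
tcp [0.6426 0.0632 0.447 ] yaw -0.12 gap 0.043 F [-0.  -1.6 -0.3] t 38.6
tcp [0.6424 0.0635 0.4455]
tin_l 0.95 [0.6401 0.0956 0.907 ]
lid 0.86 [0.6435 0.0638 0.0301]
tin_xl 0.83 [0.6496 0.161  0.0219]
time: 39.62
tool_pos: [0.4319, 0.22, 0.4444]
orientation: [-0.002, 0.703, 0.711, 0.0]
ft_force: [-0.0, 2.0, -0.7]
finger_gap: 0.0429
```

View pics/fin.png

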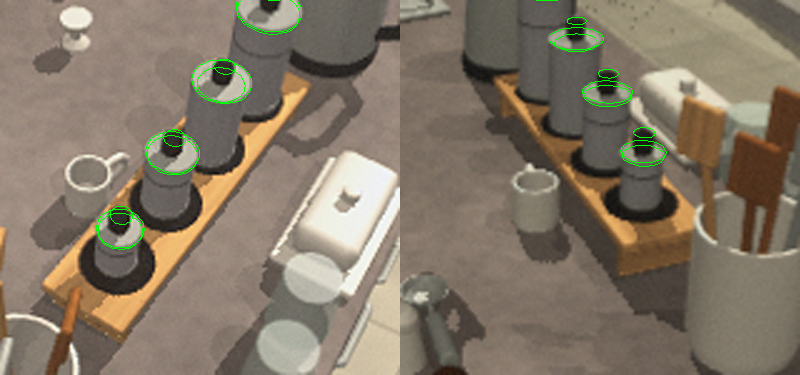

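```bash
python3 -m handwheel '[{"grip":0,"dp":[0,0,0],"spin":0},{"grip":0,"dp":[0,0,0],"spin":0}]'; python3 -c "
from workcell import robot
print(robot.close_job())"
```

```text
time: 39.88
tool_pos: [0.4349, 0.2106, 0.4455]
orientation: [0.0, 0.709, 0.705, -0.0]
ft_force: [-0.1, 0.8, 0.4]
finger_gap: 0.0427
the job is handed in; nothing more can be done
None
```

All four tins are on the shelf in size order from the kettle end, tin_xl, tin_l, tin_m, tin_s on pads 1 to 4. The grey lid is back on the open tin. I handed the job in at about 40 s, with the arm clear of everything; no verdict came back.

- **Tin positions:** After release, camera fits put tin_xl, tin_l and tin_s within about 3 mm of their pad centres. tin_m was not measured again; I checked it only in the final scene and side crops, where it stood upright and looked centred.
- **Lid:** It touched down at exactly the seated height, with about 1.5 N at the wrist. The fit put it about 1 mm off the tin's axis, and the flange looked level in both views.
- **Failed checks:** With the lid on, the network took something else for tin_l and its fit failed, so tin_l's place rests on the fits from before the lid went on. My last wrist picture could not be viewed because the limit of 16 was reached.

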